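Release the transformer clamp

ROBOT

A 6-joint arm with a two-finger parallel gripper is mounted at the origin on a cart in front of the work surface, level with it; the furniture and walls round the work are solid. World frame = base frame: x ahead of the robot, y to its left, z up, the work surface at z = 0. Lengths are in m, angles in rad, forces in N, time in s.
With the tool pointing down it reaches from about 0.3 to 0.75 m from the base axis. Payload 8.5 kg.
Tool frame: the origin (TCP) lies at the very end of the fingers, on their centre line; the grasp point (between the pads) lies 19 mm behind it; y points along the fingers, x is the direction in which the jaws open and shut, and the axes are right-handed (so a half turn about y gives the same grasp; the last joint's range is limited). The gripper opens to 85 mm and grips with 20 to 120 N. Pads are 22 mm wide; open, the fingers measure 114 mm over their backs; the gripper's body (76 mm by 85 mm) begins 54 mm behind the grasp point. The pads swing forward as they close: fully open they stand 13 mm farther back than shut.
Start: joints at [-1.538, 0.381, 1.297, -0, 1.464, -0.215], TCP at [0.135, -0.533, 0.231] pointing down, gripper open.
Joint ranges: [-3.11, 3.11], [-0.89, 2.33], [0.22, 2.48], [-1.42, 4.56], [0.17, 2.85], [-2.88, 2.88]. Speed limits (rad/s): [2.39, 2.39, 3.14, 3.14, 3.14, 3.14].

INTERFACE

Orientations are given as a unit quaternion [x, y, z, w].
In Python, from workcell import bot, eyes gives the robot as it stands.
- The arm moves only by the shell command python3 -m creep 'ROWS' [OPENING] [FORCE]. ROWS is JSON, a list of rows, each a list of 2 entries, a list of its own where there are three numbers: the shift along the tool's x, y, z in units of 30 mm (1.0 is 30 mm), then the turn, a rotation vector about the tool's x, y, z in units of 6 degrees (1.0 is 6 degrees). In form: [[[tx, ty, tz], [ax, ay, az]], ...]. A call has 1 to 8 rows; each row shifts and turns the commanded pose from where the row before left it, along the tool's axes as they then stand; what a row does not reach is not made up. A row lasts 1/12 s, in which the tool goes at most 41.7 mm and 7.16 degrees, less where a joint would pass 70% of its speed; a pose out of reach is approached as far as the arm can. A call is refused whole if a number of a shift passes 1 or a number of a turn 1, either way. A call with a gripper value outside its range is refused whole. OPENING is the finger opening in mm, from 0 to 85.4, set as the call begins (- or left out, the last holds). The fingers move at their own pace and stop on an object; FORCE is the grip in N (left out, the last holds). Time passes only in rows, so rows that do not move let the fingers close. It gives the time, the measured TCP pose, the force and the opening at its end, in the units of the state.
- bot.sense(): the state, without advancing time (a new reading comes with each control period).
- eyes.grab_frame(name): name is "scene" or "top" or "wrist"; returns (picture, depth): 420x560x3 uint8, red, green, blue; 420x560 float32, m along the optical axis (not along the pixel's ray), 0 where there is no reading.
- eyes.calibration(name): a dict with "camera_matrix" (3x3 intrinsics, pixels), "k1" (the pictures are not rectified: a ray, as slopes to the right and down, at radius r is drawn at 1 + k1 r^2 times it, then the intrinsics apply), "camera_from_world" (4x4, takes a point from world to camera coordinates). Camera axes: x right, y down, z forward; pixel columns grow to the right and rows downward; lengths in m; the calibration is good to about 2 mm. A picture is of the moment at which its call begins: read the wrist's pose just before it. calibration takes no time and is no camera call; for the wrist camera it gives the pose at the moment of the call.
- bot.hand_in(): hands the job in, once; it reports no verdict.
Trained networks look in the newest picture that a camera, given by its name, has taken for a name from the list of things; names that differ only in an ending like _2 or _b are one class to them, and where a whole thing is asked for, a point or a joint stands for the part that bears it (a point fixed in the world has none). Each returns a list of dicts, best first, with "p" (0 to 1); they miss things now and then, are a little off and sometimes report something else, mostly with a low value. They report only what shows in the picture. A call takes as long as a camera call. They do not tell look-alikes from the thing itself.
- eyes.search_frame(camera, thing): "xy" ([column, row] in pixels, amid what is visible of it).
The state is a dict: "clock": time; "joint_pos": joint angles; "dq": joint speeds; "joint_efforts": joint torques, N m; "ee_pos": TCP position; "tcp_rot": TCP orientation; "ft_force": force on the tool from outside, world axes, zero at the start; "moment": the same for the moment, N m; "finger_gap": opening from 0.0 (shut) to 1.0 (fully open).
Only numpy, scipy, OpenCV 4.12 (cv2) and the standard library are available. Lean on these libraries where they do the work, as an engineer would, in place of code of your own. Each camera call takes 0.05 s, during which the arm holds its last target. There are 200 camera calls.

TASK

Two cam clamps are screwed to the bench; one holds a small transformer. On that one, first draw the sliding safety catch fully back, away from the handle, then swing the handle fully open, nearly a quarter turn to its stop, so that the transformer is free. Leave the transformer standing in the clamp, leave the catch back, and do not work the empty clamp.

Things in the scene. Friction and masses are not known exactly. Their poses are not given: they have to be found in the camera images.
- clamp: The clamp that holds the transformer: grey steel plate 220 x 140 x 12 mm, fixed. Origin: on the handle's pivot axis, at bench height; z up. The plate spans x -175 to +45, y -105 to +35 mm of this frame. Shut, the handle points along its -x. Apart from the two knobs, its parts stand at most 40 mm above the bench, but the transformer to 57 mm. An equal, empty clamp stands elsewhere.
- catch_knob (a point): Centre of the catch's upright slim steel knob: cylinder 13 mm in diameter, 41 to 78 mm above the bench, on a flat bolt in a channel. Site at 60 mm. In the clamp's frame it is at (-130, +15) mm when home and slides straight along the clamp's -x to (-155, +15). Home, the bolt's nose stands beside the tip of the handle's arm and blocks it.
- handle_knob (a point): Centre of the handle's upright black knob: cylinder 24 mm in diameter, 40 to 82 mm above the bench, fixed on a flat steel arm 100 mm long, 16 mm wide, 18 to 30 mm above the bench. Site at 60 mm, 70 mm from the pivot axis: in the clamp's frame (-70, 0) mm shut, (-12, +69) fully open; it moves on the circle between.
- catch (a joint): Safety catch of the clamp with the transformer, m: 0 home (blocks the handle), 0.025 fully back. Starts 0 to 0.004. No spring; friction about 2 N; stays where it is left.
- handle (a joint): Handle of the clamp with the transformer, rad: 0 shut, 1.4 fully open (end stop). Turns clockwise seen from above, from the clamp's -x towards its +y. No spring; about 2 N at the knob; stays where it is left. The jaw draws back 5 mm as it opens.
- transformer_mid (a point): Middle of the small grey transformer (47 x 54 x 45 mm, loose, about 0.25 kg), half-way up; it stands on the clamp's plate between fixed stop and jaw, at about (0, -60) mm of the clamp's frame. z up.
- spare_catch (a joint): Catch of the empty clamp, m: 0 home, 0.025 back. To be left alone.
Mind the look-alikes: they are no part of the job. Of the things that look like the part that bears transformer_mid, the middle-sized one is meant.

How it is judged:
By the outcome, as a careful person would: the job done as asked, in the order asked, and still so for the second after the job is handed in, with the robot touching nothing.
It also fails if it takes over 42 s, if anything falls off the work surface, if the arm or the gripper's body presses on something with over 40 N, if the wrist force passes 120 N, or if a joint passes its speed limit or range.

## Working session

There is one attempt and no reset: what is moved stays moved. The work goes in short steps, Python scripts to look and compute and a shell command to move; the robot and the scene stay as the last step left them, time stands still between calls to the robot, and variables do not carry over. Pictures are saved under pics/ and viewed, about 8 in all and at most 12, crops included, and the job is handed in when it is done.

```bash
mkdir -p pics; ls
cat > h.py <<'E'
import numpy as np, cv2
from workcell import bot, eyes
def ray(cal,px):
    K=np.array(cal["camera_matrix"],float)
    p=cv2.undistortPoints(np.array([[px]],float),K,np.array([cal["k1"],0,0,0,0.]))[0,0]
    return np.array([p[0],p[1],1.])
def at_z(cal,px,z):
    T=np.array(cal["camera_from_world"]);R=T[:3,:3];c=-R.T@T[:3,3];d=R.T@ray(cal,px)
    return c+d*(z-c[2])/d[2]
def proj(cal,P):
    T=np.array(cal["camera_from_world"]);K=np.array(cal["camera_matrix"],float)
    r=cv2.Rodrigues(T[:3,:3])[0]
    return cv2.projectPoints(np.array(P,float).reshape(-1,3),r,T[:3,3],K,np.array([cal["k1"],0,0,0,0.]))[0][:,0]
def save(n,im): cv2.imwrite(f"pics/{n}.png",im[:,:,::-1])
E
python3 - <<'E'
from h import *
s=bot.sense();print({k:np.round(v,3) for k,v in s.items()})
ims=[]
for n in("top","scene"):
    im,d=eyes.grab_frame(n);ims.append(im);cal=eyes.calibration(n)
    save(n,im); np.savez(f"{n}.npz",im=im,d=d)
    for t,z in(("clamp",.01),("catch_knob",.078),("handle_knob",.082),("transformer_mid",.05)):
        for r in eyes.search_frame(n,t)[:4]: print(n,t,np.round(r["p"],2),np.round(r["xy"]),np.round(at_z(cal,r["xy"],z),3))
E
```

```text
pics
{'clock': np.float64(0.0), 'joint_pos': array([-1.538,  0.381,  1.298, -0.   ,  1.464, -0.215]), 'dq': array([-0.   , -0.   , -0.001,  0.   , -0.001,  0.   ]), 'joint_efforts': array([-2.0000e-03, -4.4847e+01, -2.3127e+01, -0.0000e+00,  5.0000e-03,
        0.0000e+00]), 'ee_pos': array([ 0.135, -0.533,  0.231]), 'tcp_rot': array([-0.558,  0.435, -0.434,  0.558]), 'ft_force': array([0.629, 0.199, 0.674]), 'moment': array([-0.038,  0.012,  0.001]), 'finger_gap': np.float64(1.001)}
top clamp 0.64 [205. 238.] [0.514 0.058 0.01 ]
top catch_knob 0.57 [190. 260.] [0.447 0.086 0.078]
top handle_knob 0.84 [190. 223.] [0.543 0.089 0.082]
top transformer_mid 0.96 [154. 174.] [0.679 0.201 0.05 ]
top transformer_mid 0.83 [210. 205.] [0.597 0.045 0.05 ]
top transformer_mid 0.27 [204. 236.] [0.514 0.058 0.05 ]
scene clamp 0.71 [220. 278.] [0.52  0.055 0.01 ]
scene catch_knob 0.71 [225. 300.] [0.427 0.109 0.078]
scene handle_knob 0.73 [200. 269.] [0.516 0.102 0.082]
scene transformer_mid 0.95 [116. 267.] [0.66  0.215 0.05 ]
scene transformer_mid 0.49 [190. 219.] [0.67  0.021 0.05 ]
```

View pics/top.png

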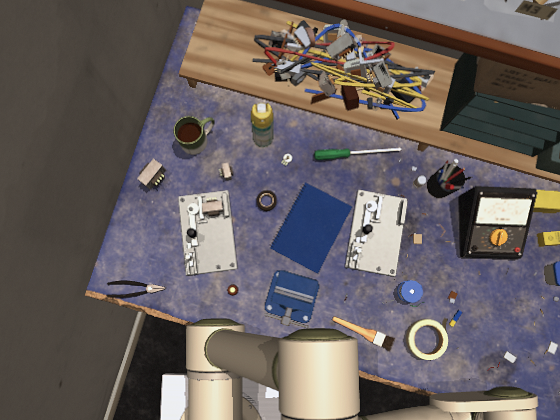

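View pics/scene.png

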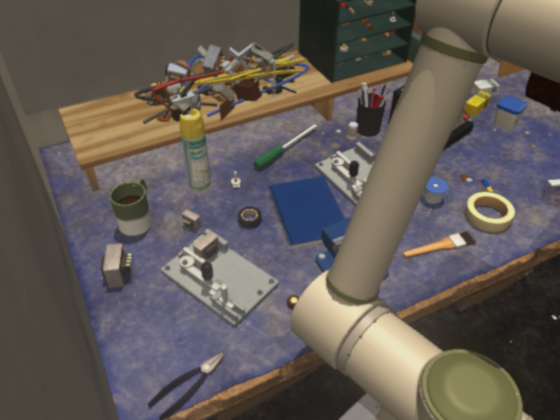

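The left clamp (207,235) holds the middle-sized transformer (212,205). The look-alikes are the large transformer (152,174), the small one (226,170) and the empty clamp (375,232). I'll check this in a close crop and fit the pose.

Run:
```python
from h import *
from scipy.optimize import least_squares
z=np.load("top.npz");im=z["im"];cal=eyes.calibration("top")
for a in [(180,195),(228,191),(236,268),(188,275)]: print(np.round(at_z(cal,a,.012),3))
c=np.array([at_z(cal,a,.012)[:2] for a in [(180,195),(228,191),(236,268),(188,275)]])
m=np.array([(45,35),(45,-105),(-175,-105),(-175,35)])/1000
def W(q,P):
    C,S=np.cos(q[2]),np.sin(q[2]);return np.array(P)@np.array([[C,S],[-S,C]])+q[:2]
r=least_squares(lambda q:(W(q,m)-c).ravel(),[.6,.08,0]);q=r.x;print(np.round(q,4),np.round(r.fun*1000,1))
o=cv2.resize(im[160:290,140:260],None,fx=5,fy=5,interpolation=cv2.INTER_CUBIC)
def dr(P,zz,col):
    w=np.c_[W(q,P),np.full(len(P),zz)]
    for u in proj(cal,w): cv2.circle(o,tuple(int(v) for v in ((u-[140,160]+.5)*5)),3,col,-1)
dr(m,.012,(255,0,0));dr(np.array([[-.07,0]]),.082,(0,255,0));dr(np.array([[-.13,.015]]),.078,(255,0,255));dr(np.array([[0,-.06]]),.057,(0,255,255))
save("crop1",o)
```

```text
[0.631 0.133 0.012]
[0.645 0.001 0.012]
[ 0.433 -0.028  0.012]
[0.412 0.1   0.012]
[0.5898 0.0953 0.141 ] [-1.7  3.1  3.8 -3.2 -2.  -5.  -0.1  5.1]
```

View pics/crop1.png

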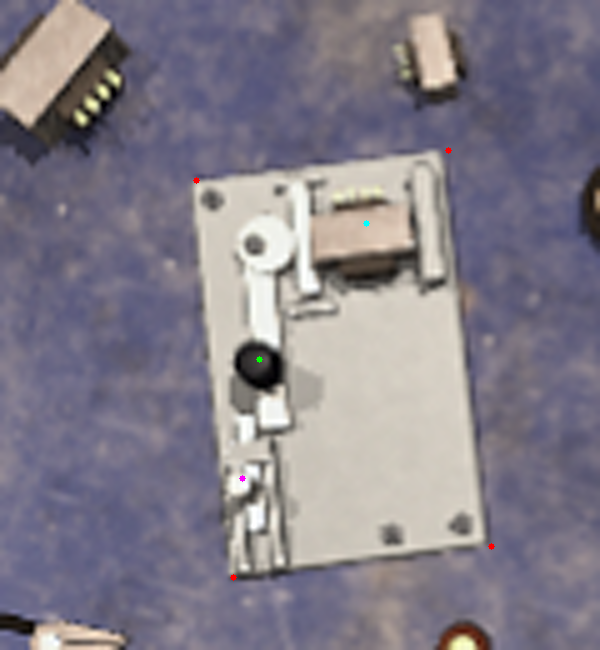

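The crop shows the transformer (middle-sized) in this clamp. The catch knob is at about (240,480) and the handle knob at (258,362), and the projected points agree. Next I work out how far to go.

```bash
cat >> h.py <<'E'
from scipy.spatial.transform import Rotation as Ro
def go(p,yaw):
    "shift in tool units to p (tool axes as they stand) and turn in units that puts tool x at world angle yaw, tool y down"
    s=bot.sense();R=Ro.from_quat(s["tcp_rot"]);d=np.array(p)-s["ee_pos"]
    x=np.array([np.cos(yaw),np.sin(yaw),0]);y=np.array([0,0,-1.]);G=Ro.from_matrix(np.c_[x,y,np.cross(x,y)])
    rv=(R.inv()*G).as_rotvec(degrees=True)/6
    print("pos",np.round(s["ee_pos"],4),"F",np.round(s["ft_force"],1),"gap",round(float(s["finger_gap"])*85.4,1),"t",round(float(s["clock"]),2),"j",np.round(s["joint_pos"],2))
    print(" shift before turn",np.round(R.inv().apply(d)/.03,2),"turn",np.round(rv,2),"shift after turn",np.round(G.inv().apply(d)/.03,2))
Q=np.array([.5898,.0953,.141])
def W(P,q=Q):
    C,S=np.cos(q[2]),np.sin(q[2]);return np.array(P)@np.array([[C,S],[-S,C]])+q[:2]
E
python3 - <<'E'
from h import *
c=W([-.13,.015]);print(c,W([-.07,0]))
for y in(.141+np.pi/2,.141-np.pi/2): go([*c,.23],y)
R=Ro.from_quat(bot.sense()["tcp_rot"]).as_matrix();print(R.round(2))
T=np.array(eyes.calibration("wrist")["camera_from_world"]);print("wrist cam in tool",((-T[:3,:3].T@T[:3,3]-bot.sense()["ee_pos"])@R).round(3))
E
```

```text
[0.45898213 0.09188182] [0.52049468 0.08546267]
pos [ 0.1349 -0.5332  0.2313] F [-0.   0.5  0.7] gap 85.5 t 0.5 j [-1.54  0.38  1.3  -0.    1.46 -0.22]
 shift before turn [-17.55   0.04  15.58] turn [ -0.   -28.98  -0.  ] shift after turn [ 19.11   0.04 -13.62]
pos [ 0.1349 -0.5332  0.2313] F [-0.   0.5  0.7] gap 85.5 t 0.5 j [-1.54  0.38  1.3  -0.    1.46 -0.22]
 shift before turn [-17.55   0.04  15.58] turn [ 0.    1.02 -0.  ] shift after turn [-19.11   0.04  13.62]
[[ 0.25 -0.    0.97]
 [-0.97  0.    0.25]
 [-0.   -1.    0.  ]]
wrist cam in tool [ 0.    -0.143  0.078]
```

```bash
r='[[-0.975,0,0.866],[0,0,0]]'; python3 -m creep '[[[-0.98,0,0.87],[0,0,0]],[[-0.98,0,0.87],[0,0,0]],[[-0.98,0,0.87],[0,0,0]],[[-0.98,0,0.87],[0,0,0]],[[-0.98,0,0.87],[0,0,0]],[[-0.98,0,0.87],[0,0,0]]]' 45 30; python3 -m creep '[[[-0.98,0,0.87],[0,0,0]],[[-0.98,0,0.87],[0,0,0]],[[-0.98,0,0.87],[0,0,0]],[[-0.98,0,0.87],[0,0,0]],[[-0.98,0,0.87],[0,0,0]],[[-0.98,0,0.87],[0,0,0]]]'; python3 -c "
from h import *
go([*W([-.13,.015]),.23],.141+np.pi/2)"
```

```text
clock: 1.0
ee_pos: [0.2439, -0.322, 0.2314]
tcp_rot: [0.558, -0.434, 0.435, -0.558]
ft_force: [1.1, -0.0, 1.0]
finger_gap: 0.528
clock: 1.5
ee_pos: [0.3524, -0.1125, 0.2317]
tcp_rot: [-0.558, 0.434, -0.435, 0.558]
ft_force: [1.0, -0.6, -0.5]
finger_gap: 0.529
pos [ 0.3524 -0.1125  0.2317] F [ 1.  -0.6 -0.5] gap 45.2 t 1.5 j [-0.63  0.06  1.73  0.    1.35  0.69]
 shift before turn [-5.74  0.05  5.11] turn [ 1.000e-02 -2.898e+01  1.000e-02] shift after turn [ 6.25  0.06 -4.47]
```

```bash
python3 -m creep '[[[-0.96,0,0.85],[0,0,0]],[[-0.96,0,0.85],[0,0,0]],[[-0.96,0,0.85],[0,0,0]],[[-0.96,0,0.85],[0,0,0]],[[-0.96,0,0.85],[0,0,0]],[[-0.96,0,0.85],[0,0,0]],[[0,0,0],[0,-1,0]],[[0,0,0],[0,-1,0]]]' |head -2
for i in 1 2 3; do python3 -m creep '[[[0,0,0],[0,-1,0]],[[0,0,0],[0,-1,0]],[[0,0,0],[0,-1,0]],[[0,0,0],[0,-1,0]],[[0,0,0],[0,-1,0]],[[0,0,0],[0,-1,0]],[[0,0,0],[0,-1,0]],[[0,0,0],[0,-1,0]]]'|head -2; done
python3 -m creep '[[[0,0,0],[0,-1,0]],[[0,0,0],[0,-1,0]],[[0,0,0],[0,-1,0]],[[0,0,0],[0,0,0]]]'|head -2
python3 - <<'E'
from h import *
cal=eyes.calibration("wrist");im,d=eyes.grab_frame("wrist")
go([*W([-.13,.015]),.23],.141+np.pi/2)
for t,z in(("catch_knob",.06),("handle_knob",.06)):
    for r in eyes.search_frame("wrist",t)[:3]: print(t,np.round(r["p"],2),np.round(r["xy"]),np.round(at_z(cal,r["xy"],z),3))
o=im.copy()
for P,z,c in(([-.13,.015],.078,(255,0,255)),([-.07,0],.082,(0,255,0)),([-.175,.035],.012,(255,0,0)),([-.175,-.105],.012,(255,0,0)),([.045,.035],.012,(255,0,0)),([0,0],.03,(0,0,255))):
    u=proj(cal,[*W(P),z])[0];print(P,u.round());cv2.circle(o,tuple(int(v) for v in u),3,c,-1)
save("w1",o);np.savez("w1.npz",im=im,d=d,cw=cal["camera_from_world"])
E
```

```text
clock: 2.17
ee_pos: [0.4583, 0.0926, 0.231]
clock: 2.83
ee_pos: [0.4579, 0.0907, 0.2314]
clock: 3.5
ee_pos: [0.4579, 0.0907, 0.2314]
clock: 4.17
ee_pos: [0.4579, 0.0907, 0.2314]
clock: 4.5
ee_pos: [0.4579, 0.0907, 0.2314]
pos [0.4579 0.0907 0.2314] F [ 0.2  0.3 -0.2] gap 44.9 t 4.55 j [-0.06  0.23  1.51  0.    1.39 -1.77]
 shift before turn [ 0.03  0.05 -0.04] turn [0. 0. 0.] shift after turn [ 0.03  0.05 -0.04]
catch_knob 0.85 [285. 177.] [0.453 0.091 0.06 ]
handle_knob 0.78 [272. 259.] [0.532 0.09  0.06 ]
[-0.13, 0.015] [285. 189.]
[-0.07, 0] [267. 257.]
[-0.175, 0.035] [306. 126.]
[-0.175, -0.105] [161. 126.]
[0.045, 0.035] [301. 321.]
[0, 0] [270. 295.]
```

View pics/w1.png

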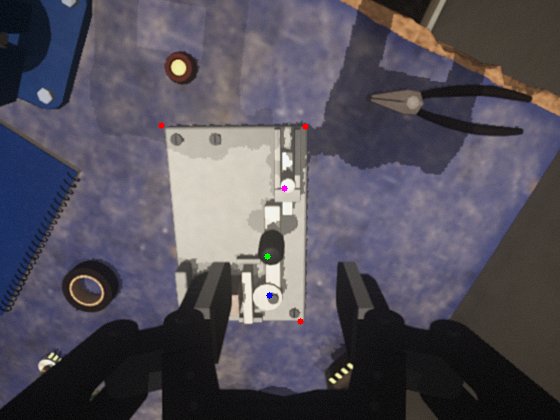

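The wrist picture shows the clamp with my points falling on the plate corners, pivot (270,295), catch knob (287,186) and handle knob (270,247). I'll refine both knobs from depth.

Run:
```python
from h import *
z=np.load("w1.npz");d=z["d"];im=z["im"];cal=dict(eyes.calibration("wrist"));T=z["cw"]
K=np.array(cal["camera_matrix"],float)
v,u=np.mgrid[110:330,150:330];uv=np.stack([u.ravel(),v.ravel()],1).astype(float)
n=cv2.undistortPoints(uv[:,None],K,np.array([cal["k1"],0,0,0,0.]))[:,0]
D=d[v.ravel(),u.ravel()];P=np.c_[n*D[:,None],D];P=(P-T[:3,3])@T[:3,:3];P=P[D>0]
print("plate z",np.median(P[:,2]))
C,S=np.cos(Q[2]),np.sin(Q[2]);L=(P[:,:2]-Q[:2])@np.array([[C,-S],[S,C]])
for nm,c,zr,zt in(("catch",(-.13,.015),(.072,.084),0),("handle",(-.07,0),(.077,.088),0),("catch all",(-.13,.015),(.05,.09),0),("handle all",(-.07,0),(.05,.09),0)):
    m=(np.hypot(*(L-c).T)<.022)&(P[:,2]>zr[0])&(P[:,2]<zr[1])
    a=L[m]; print(nm,m.sum(),"mid",((a.max(0)+a.min(0))/2*1000).round(1),"mean",(a.mean(0)*1000).round(1),"size",(np.ptp(a,0)*1000).round(1),"z",P[m,2].mean().round(3))
o=cv2.resize(im[140:300,230:330],None,fx=4,fy=4,interpolation=cv2.INTER_CUBIC);save("w1c",o)
```

```text
plate z 0.012044413895171512
catch 191 mid [-133.1   17.3] mean [-133.5   17.2] size [12.  12.6] z 0.078
handle 418 mid [-70.8   2.8] mean [-71.8   2.9] size [20.8 20.3] z 0.081
catch all 272 mid [-133.1   17.2] mean [-134.7   17. ] size [12.1 12.8] z 0.073
handle all 760 mid [-71.4   2.9] mean [-74.7   3.3] size [21.9 23.7] z 0.074
```

View pics/w1c.png

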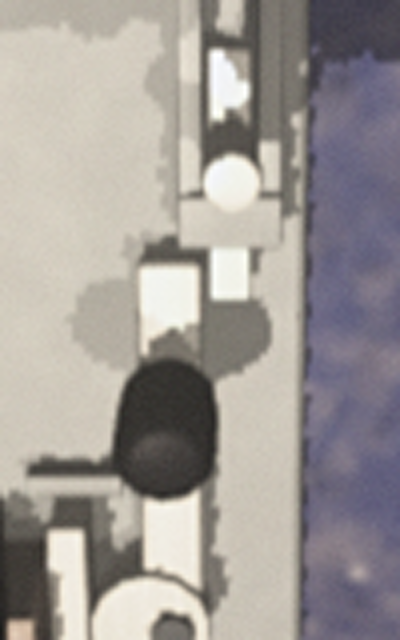

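```bash
sed -i 's/^Q=.*/Q=np.array([.5898,.0953,.141]); C0,S0=np.cos(.141),np.sin(.141); Q=Q+np.array([-.001*C0-.0025*S0,-.001*S0+.0025*C0,0])/' h.py; python3 -c "
from h import *
go([*W([-.132,.0147]),.052],.141+np.pi/2)"
```

```text
pos [0.4579 0.0907 0.2314] F [-0.5 -1.3 -0.7] gap 45.1 t 4.65 j [-0.06  0.23  1.51  0.    1.39 -1.77]
 shift before turn [0.11 5.98 0.06] turn [ 0.   -0.01 -0.  ] shift after turn [0.11 5.98 0.06]
```

```bash
python3 -m creep '[[[0.11,0,0.06],[0,0,0]],[[0,1,0],[0,0,0]],[[0,1,0],[0,0,0]],[[0,1,0],[0,0,0]],[[0,1,0],[0,0,0]],[[0,1,0],[0,0,0]],[[0,0.9,0],[0,0,0]],[[0,0,0],[0,0,0]]]'; python3 -m creep '[[[0,0,0],[0,0,0]],[[0,0,0],[0,0,0]],[[0,0,0],[0,0,0]],[[0,0,0],[0,0,0]],[[0,0,0],[0,0,0]],[[0,0,0],[0,0,0]],[[0,0,0],[0,0,0]],[[0,0,0],[0,0,0]]]' 0 40
```

```text
clock: 5.32
ee_pos: [0.4532, 0.0939, 0.0507]
tcp_rot: [-0.461, -0.532, 0.536, 0.466]
ft_force: [-1.2, 1.2, 0.2]
finger_gap: 0.525
clock: 5.98
ee_pos: [0.4566, 0.0938, 0.0559]
tcp_rot: [0.464, 0.535, -0.534, -0.462]
ft_force: [-1.0, 1.1, 9.3]
finger_gap: 0.133
```

```bash
python3 -m creep '[[[0,0,0.2],[0,0,0]],[[0,0,0.2],[0,0,0]],[[0,0,0.2],[0,0,0]],[[0,0,0.2],[0,0,0]],[[0,0,0],[0,0,0]],[[0,0,0],[0,0,0]]]';  python3 -c "
from h import *
go([*W([-.155,.015]),.054],.141+np.pi/2)"
```

```text
clock: 6.48
ee_pos: [0.4344, 0.0904, 0.056]
tcp_rot: [0.465, 0.536, -0.533, -0.461]
ft_force: [5.3, 3.1, 3.6]
finger_gap: 0.133
pos [0.4344 0.0904 0.056 ] F [5.3 3.1 3.6] gap 11.4 t 6.48 j [-0.06  0.43  1.84  0.    0.86 -1.78]
 shift before turn [0.02 0.07 0.05] turn [ 0.07  0.01 -0.01] shift after turn [0.02 0.07 0.05]
```

```bash
python3 -m creep '[[[0,0,0.1],[0,0,0]],[[0,0,0.1],[0,0,0]],[[0,0,0],[0,0,0]],[[0,0,0],[0,0,0]]]'; python3 -m creep '[[[0,0,0.1],[0,0,0]],[[0,0,0],[0,0,0]],[[0,0,0],[0,0,0]]]'
```

```text
clock: 6.82
ee_pos: [0.4328, 0.0899, 0.0564]
tcp_rot: [0.468, 0.538, -0.53, -0.459]
ft_force: [21.7, 9.9, -7.7]
finger_gap: 0.13
clock: 7.07
ee_pos: [0.4316, 0.0897, 0.0566]
tcp_rot: [0.469, 0.539, -0.529, -0.458]
ft_force: [28.2, 13.2, -13.2]
finger_gap: 0.13
```

End stop reached (force jumped). I release, rise, go over the handle knob and look.

```bash
python3 -m creep '[[[0,0,0],[0,0,0]],[[0,0,0],[0,0,0]],[[0,0,0],[0,0,0]],[[0,0,0],[0,0,0]],[[0,-0.8,0],[0,0,0]],[[0,-1,0],[0,0,0]],[[0,-1,0],[0,0,0]],[[0,-1,0],[0,0,0]]]' 48; python3 -m creep '[[[0,-0.8,0],[0,0,0]],[[0,0,0],[0,0,0]],[[0,0,0],[0,0,0]]]'|head -3
cat > look.py <<'E'
from h import *
import sys
cal=eyes.calibration("wrist");T=np.array(cal["camera_from_world"]);im,d=eyes.grab_frame("wrist");save(sys.argv[1],im)
K=np.array(cal["camera_matrix"],float)
v,u=np.mgrid[20:420,100:460];uv=np.stack([u.ravel(),v.ravel()],1).astype(float)
n=cv2.undistortPoints(uv[:,None],K,np.array([cal["k1"],0,0,0,0.]))[:,0]
D=d[v.ravel(),u.ravel()];P=np.c_[n*D[:,None],D];P=(P-T[:3,3])@T[:3,:3];P=P[D>0]
C,S=np.cos(Q[2]),np.sin(Q[2]);L=(P[:,:2]-Q[:2])@np.array([[C,-S],[S,C]])
for nm,cs,zr in(("catch",[(-.13,.015),(-.155,.015)],(.072,.084)),("handle",[(-.07,0),(-.012,.069)],(.077,.088))):
  for c in cs:
    m=(np.hypot(*(L-c).T)<.018)&(P[:,2]>zr[0])&(P[:,2]<zr[1]);a=L[m]
    if len(a)>5:print(nm,c,m.sum(),"mid",((a.max(0)+a.min(0))/2*1000).round(1),"mean",(a.mean(0)*1000).round(1),"size",(np.ptp(a,0)*1000).round(1))
E
python3 look.py w2; python3 -c "
from h import *
go([*W([-.07,0]),.056],.141+np.pi/2)"
```

```text
clock: 7.73
ee_pos: [0.4223, 0.089, 0.1697]
tcp_rot: [-0.463, -0.534, 0.535, 0.463]
ft_force: [0.4, 0.5, -0.1]
finger_gap: 0.561
clock: 7.98
ee_pos: [0.423, 0.089, 0.1931]
tcp_rot: [0.464, 0.535, -0.534, -0.462]
catch (-0.155, 0.015) 244 mid [-154.4   14.5] mean [-155.2   14.5] size [12.7 12.8]
handle (-0.07, 0) 473 mid [-70.7   0.5] mean [-71.7   0.4] size [20.2 21.2]
pos [0.4225 0.089  0.192 ] F [-0.6  0.4 -1. ] gap 48.1 t 8.03 j [-0.07  0.21  1.67 -0.    1.26 -1.78]
 shift before turn [-0.5   4.53 -3.18] turn [-0.    0.02 -0.  ] shift after turn [-0.49  4.53 -3.18]
```

The catch sits at −155 mm, fully back. Now I grip the handle knob.

```bash
python3 -m creep '[[[-0.25,0,-0.9],[0,0,0]],[[-0.25,0,-0.9],[0,0,0]],[[0,0,-0.9],[0,0,0]],[[0,0,-0.48],[0,0,0]],[[0,0.9,0],[0,0,0]],[[0,0.9,0],[0,0,0]],[[0,0.9,0],[0,0,0]],[[0,0.9,0],[0,0,0]]]'; python3 -m creep '[[[0,0.9,0],[0,0,0]],[[0,0,0],[0,0,0]],[[0,0,0],[0,0,0]]]';  python3 -m creep '[[[0,0,0],[0,0,0]],[[0,0,0],[0,0,0]],[[0,0,0],[0,0,0]],[[0,0,0],[0,0,0]],[[0,0,0],[0,0,0]]]' 0 30; python3 -c "
from h import *
go([*W([-.07,0]),.056],.141+np.pi/2)"
```

```text
clock: 8.7
ee_pos: [0.5185, 0.0878, 0.0816]
tcp_rot: [-0.462, -0.534, 0.535, 0.464]
ft_force: [0.5, 0.4, -0.0]
finger_gap: 0.565
clock: 8.95
ee_pos: [0.5185, 0.0877, 0.056]
tcp_rot: [-0.462, -0.533, 0.535, 0.464]
ft_force: [-0.0, -0.1, 0.5]
finger_gap: 0.56
clock: 9.37
ee_pos: [0.5202, 0.0881, 0.0588]
tcp_rot: [0.464, 0.535, -0.534, -0.462]
ft_force: [-1.6, 3.4, 7.4]
finger_gap: 0.259
pos [0.5202 0.0881 0.0588] F [-1.6  3.4  7.4] gap 22.2 t 9.37 j [-0.06  0.53  1.61  0.    1.   -1.77]
 shift before turn [-0.01  0.09  0.04] turn [0.03 0.02 0.  ] shift after turn [-0.01  0.09  0.04]
```

```bash
python3 -m creep '[[[0.244,0,-0.013],[0,1,0]],[[0.244,0,-0.013],[0,1,0]],[[0.244,0,-0.013],[0,1,0]],[[0.244,0,-0.013],[0,1,0]],[[0,0,0],[0,0,0]]]';  python3 -c "
from h import *
go([*W([-.07*np.cos(.419),.07*np.sin(.419)]),.056],.141+np.pi/2-.419)"
```

```text
clock: 9.78
ee_pos: [0.5221, 0.1177, 0.0588]
tcp_rot: [0.565, 0.426, -0.425, -0.564]
ft_force: [-2.0, 1.2, 9.2]
finger_gap: 0.261
pos [0.5221 0.1177 0.0588] F [-2.   1.2  9.2] gap 22.3 t 9.78 j [ 0.    0.55  1.58 -0.    1.01 -1.29]
 shift before turn [-0.04  0.09  0.02] turn [ 0.02 -0.02  0.01] shift after turn [-0.04  0.09  0.02]
```

Following the circle with low force. Continuing to 78°.

```bash
python3 -m creep '[[[0.244,0,-0.013],[0,1,0]],[[0.244,0,-0.013],[0,1,0]],[[0.244,0,-0.013],[0,1,0]],[[0.244,0,-0.013],[0,1,0]],[[0.244,0,-0.013],[0,1,0]],[[0,0,0],[0,0,0]]]'; python3 -m creep '[[[0.244,0,-0.013],[0,1,0]],[[0.244,0,-0.013],[0,1,0]],[[0.244,0,-0.013],[0,1,0]],[[0.244,0,-0.013],[0,1,0]],[[0,0,0],[0,0,0]],[[0,0,0],[0,0,0]]]';  python3 -c "
from h import *
go([*W([-.07*np.cos(1.4),.07*np.sin(1.4)]),.056],.141+np.pi/2-1.4)"
```

```text
clock: 10.28
ee_pos: [0.5408, 0.1488, 0.0587]
tcp_rot: [0.656, 0.265, -0.264, -0.656]
ft_force: [-2.2, 1.2, 8.8]
finger_gap: 0.263
clock: 10.78
ee_pos: [0.5652, 0.1639, 0.0588]
tcp_rot: [-0.696, -0.124, 0.123, 0.696]
ft_force: [-2.4, 2.1, 7.4]
finger_gap: 0.264
pos [0.5652 0.1639 0.0588] F [-2.4  2.1  7.4] gap 22.5 t 10.78 j [ 0.08  0.62  1.43  0.    1.1  -0.27]
 shift before turn [ 0.06  0.09 -0.01] turn [-0.    0.38  0.02] shift after turn [ 0.06  0.09 -0.01]
```

```bash
python3 -m creep '[[[0.1,0,-0.003],[0,0.4,0]],[[0,0,0],[0,0,0]],[[0,0,0],[0,0,0]]]';python3 -m creep '[[[0.1,0,0],[0,0.2,0]],[[0,0,0],[0,0,0]],[[0,0,0],[0,0,0]]]';python3 -m creep '[[[0.1,0,0],[0,0.2,0]],[[0,0,0],[0,0,0]],[[0,0,0],[0,0,0]]]'
```

```text
clock: 11.03
ee_pos: [0.5671, 0.1646, 0.0587]
tcp_rot: [0.699, 0.109, -0.11, -0.699]
ft_force: [-5.1, 1.5, 8.7]
finger_gap: 0.265
clock: 11.28
ee_pos: [0.5674, 0.1647, 0.0586]
tcp_rot: [0.7, 0.1, -0.105, -0.699]
ft_force: [-16.4, -4.3, 16.1]
finger_gap: 0.264
clock: 11.53
ee_pos: [0.5677, 0.1646, 0.0583]
tcp_rot: [0.702, 0.09, -0.1, -0.7]
ft_force: [-26.7, -10.5, 22.3]
finger_gap: 0.266
```

Stop reached. Release, rise, and check.

```bash
python3 -m creep '[[[0,0,0],[0,0,0]],[[0,0,0],[0,0,0]],[[0,0,0],[0,0,0]],[[0,0,0],[0,0,0]],[[0,-0.8,0],[0,0,0]],[[0,-1,0],[0,0,0]],[[0,-1,0],[0,0,0]],[[0,-1,0],[0,0,0]]]' 48; python3 -m creep '[[[0,-1,0],[0,0,0]],[[0,-1,0.5],[0,0,0]],[[0,-0.5,0.5],[0,0,0]],[[0,0,0.5],[0,0,0]],[[0,0,0],[0,0,0]],[[0,0,0],[0,0,0]]]'; python3 look.py w3
```

```text
clock: 12.2
ee_pos: [0.5734, 0.1662, 0.1727]
tcp_rot: [0.701, 0.095, -0.095, -0.701]
ft_force: [1.0, -0.4, 0.2]
finger_gap: 0.562
clock: 12.7
ee_pos: [0.5613, 0.2099, 0.2461]
tcp_rot: [0.701, 0.095, -0.095, -0.701]
ft_force: [0.0, 0.4, 0.1]
finger_gap: 0.566
catch (-0.155, 0.015) 160 mid [-153.6   15.1] mean [-153.1   16. ] size [11.2 12.8]
handle (-0.012, 0.069) 408 mid [-11.5  70.5] mean [-11.7  71. ] size [21.3 20.1]
```

View pics/w3.png

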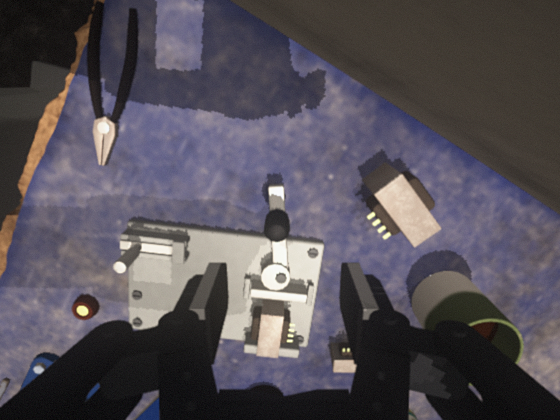

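The picture shows the handle open with its knob at (277,223), the catch knob back at (125,260), and the transformer standing between stop and jaw at (270,328). The arm is clear.

```bash
python3 -c "
from h import *
print(bot.sense()['ft_force'],bot.hand_in())"
```

```text
the job is handed in; nothing more can be done
[-0.02731417  0.12490084 -0.13038325] None
```

The job is done and handed in at about 13 s: on the clamp with the middle-sized transformer, I drew the catch back first, then swung the handle open.

| Part | Measured position in clamp frame | Target | How I know it stopped there |
|---|---|---|---|
| Catch knob | x about −153.5 to −155 mm | −155 mm | force rose to about 34 N at the end stop |
| Handle knob | (−11.5, +70.5) mm, about 1.41 rad | (−12, +69) mm, 1.4 rad | force rose to about 36 N at the end stop |

- **Catch reading:** the last look put the knob about 1.5 mm short of −155 mm, where the earlier look had it at −154.4 to −155.2. I took this as camera error, since the calibration is only good to about 2 mm.
- **Transformer:** in the last picture it stands in the opened clamp.
- **Robot:** it was clear of everything at hand-in, with about zero force on the wrist. I did not touch the empty clamp.

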